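# Hang a front-heavy sensor module on a spring hanger

### The job

Take the sensor module with the orange handle and hang it by its hook on the upper bar of the spring stand, between the two brass collars, with its lens facing the robot's side. Its weight lies well in front of the hook, so ease it on and let the springs take up the whole weight before you let go: the hanger must neither drop, spring back nor be pushed to its bottom stop, and the module must not swing. Leave it hanging still and leave the other things on the bench alone.

Things in the scene. Friction and masses are not known exactly. Their poses are not given: they have to be found in the camera images.
- orange_module_handle (a point): Centre of the orange handle of the module to hang: an upright tab 14 thick (y), 36 long (x), 40 high, on top; the point is 153 above the foot. Axes are the module's: z up, -x the side of the lens and the heavy black housing. Mass 0.25 to 0.95 kg, different each time; its centre of mass is about 43 in front (-x) of and 112 below this point. It starts upright on the bench
- orange_module_seat (a point): Middle of the underside of its hook's roof, 28 below and 4 behind (+x) the handle centre, same axes. The hook is a channel open downward, 20 wide inside (x) and 40 long (y): in front of it the back plate (6 thick, 40 wide, down to the foot 125 below), behind it a lip 6 thick and 25 deep; roof 8 thick. Hung, this point lies on top of the bar
- orange_module_lens (a point): Middle of the face of the round lens (40 diameter) on the front of the orange-handled module, 98 in front of and 89 below its seat point; same axes
- orange_module: The orange-handled module: aluminium hook and back plate, black housing 70 x 66 x 70 at the foot in front of the plate; origin on the underside of the foot, 125 below the seat point. It must not rock on the bar faster than 1.5 rad/s (let go while still upright it does), nor press on the stand with over 35 N in all
- rail_seat (a point): Where to hang it: axis of the hanger's upper bar, midway between two brass collars (24 diameter, inner faces 56 apart). Bar 12 diameter, along this frame's y; -x is the robot's side, z up; 220 above the bench when unloaded. A like bar 80 below moves with it: the module finally leans back on it by about 0.1 rad, foot towards +x, lip against the rear of the upper bar
- hanger (a joint): How far the spring hanger (frame with both bars and green end blocks) has sunk, in m: 0 unloaded, 0.065 at the bottom stop. Lightly damped; sinks 1 mm per 0.18 N beyond a first 0.4 N. It must never move faster than 0.07 m/s up or down, nor sink past 0.060
- stand: The spring stand: fixed dark steel base 160 x 320 x 12, posts at y = -130 and +130 that rise 25 above the unloaded bar; carries the hanger. Origin under the base's middle, axes as the bar's
- blue_module: A like module with a blue handle, standing on the bench; not to be moved. Origin as for the orange one
- mug: white mug, 80 diameter, 90 high; bystander, origin under its centre
- oil_bottle: amber bottle, 50 diameter, 130 high; bystander, origin under its centre
- flange_ring: steel ring, 70 diameter, 14 high, lying flat; bystander, origin under its centre
- screwdriver: screwdriver lying on the bench; bystander
- wrench: wrench lying on the bench; bystander
- parts_tray: small blue open tray 120 x 90 x 30; bystander, origin under its centre
Mind the look-alikes: they are no part of the job. Leave any pink or purple look-alike of the orange_module alone.

How it is judged:
On the way, in this order (a step that is already met when the one before it is completed fails the run):
1. the orange module is lifted clear of the bench (height (world z) of orange_module above 0.05 m and contact force between the fingers and orange_module above 1 N), for 0.2 s.
2. its hook rests on the bar between the collars and the springs are taking weight while the gripper still holds it (value of joint hanger above 0.008 m and contact force between the fingers and orange_module above 1 N and distance between orange_module_seat and rail_seat below 0.025 m), for 0.2 s.
At the end, for the whole second after the job is handed in: The orange module hangs on the upper bar, hook roof on the bar (5 mm), within 14 mm of midway between the collars, square to it (0.15 rad), upright within 0.2 rad, lens to the robot, hanger sunk 10 to 60 mm under its weight, at rest (z of orange_module_seat in the frame of rail_seat between 0.001 and 0.011 m and x of orange_module_seat in the frame of rail_seat between -0.012 and 0.012 m and y of orange_module_seat in the frame of rail_seat between -0.014 and 0.014 m and z of orange_module_handle in the frame of rail_seat above 0.02 m and z of orange_module in the frame of rail_seat below -0.1 m and angle between the y axis of orange_module and the y axis of rail_seat, either way round below 0.15 rad and angle between orange_module's own z axis and vertical below 0.2 rad and x of orange_module_lens in the frame of rail_seat below -0.05 m and value of joint hanger between 0.01 and 0.06 m and contact force between orange_module and stand above 1.5 N and linear speed of orange_module below 0.02 m/s and angular speed of orange_module below 0.2 rad/s); the robot touches nothing.
It fails at once if the hanger moves up or down faster than 0.07 m/s (dropped on, let jump) (velocity of joint hanger above 0.07 m/s or velocity of joint hanger below -0.07 m/s).
It fails at once if the hanger is pushed past 60 mm, onto its bottom stop (value of joint hanger above 0.06 m).
It fails at once if the module swings or rocks on the bar faster than 1.5 rad/s (value of joint hanger above 0.008 m and angular speed of orange_module above 1.5 rad/s).
It fails at once if the module knocks or presses on the stand with more than 35 N (all contacts added) (contact force between orange_module and stand above 35 N).
It fails at once if a bystander is moved by more than 25 mm (distance of any of blue_module, mug, oil_bottle, flange_ring, screwdriver, wrench, parts_tray from where it was at the start of the episode above 0.025 m).
It also fails if it takes over 66 s, if anything falls off the work surface, if the arm or the gripper's body presses on something with over 40 N, if the wrist force passes 120 N, or if a joint passes its speed limit or range.

### The arm

A 6-joint arm with a two-finger parallel gripper is mounted at the origin on the work surface. World frame = base frame: x ahead of the robot, y to its left, z up, the work surface at z = 0. Lengths are in m, angles in rad, forces in N, time in s.
With the tool pointing down it reaches from about 0.375 to 0.9 m from the base axis. Payload 3.1 kg.
Tool frame: the origin (TCP) lies on the front face of the gripper's body, between the roots of the fingers; the fingertips stand 73 mm ahead of it and the grasp point (between the pads) lies 54 mm ahead of it (manip.tips_ahead is the distance from the TCP to the fingertips, in m); z points along the fingers, y is the line along which they close (so a half turn about z gives the same grasp; the last joint's range is limited). The gripper opens to 85 mm and grips with 20 to 120 N. Pads are 22 mm wide; open, the fingers measure 114 mm over their backs; the gripper's body (76 mm by 85 mm) begins 54 mm behind the grasp point. The pads swing forward as they close: fully open they stand 13 mm farther back than shut.
Start: joints at [-1.462, 0.527, 1.433, -0, 1.181, -0.178], TCP at [0.177, -0.599, 0.304] pointing down, gripper open.
Joint ranges: [-3.08, 3.08], [-0.75, 2.2], [0.22, 2.44], [-1.43, 4.57], [0, 2.65], [-2.85, 2.85]. Speed limits (rad/s): [2.79, 2.79, 3.14, 3.14, 3.14, 3.14].

### API

Orientations are given as a unit quaternion [x, y, z, w].
In Python, from station import sense, eyes, workorder, manip gives the robot as it stands.
- The arm moves only by the shell command python3 -m inch 'ROWS' [OPENING] [FORCE]. ROWS is JSON, a list of rows, each an object of numbers: "dx", "dy", "dz": the shift along the tool's x, y, z in cm; "wx", "wy", "wz": the turn, a rotation vector about the tool's x, y, z in degrees. In form: [{"dx": .., "dy": .., "dz": .., "wx": .., "wy": .., "wz": ..}, ...]. A call has 1 to 10 rows; each row shifts and turns the commanded pose from where the row before left it, along the tool's axes as they then stand; what a row does not reach is not made up. A row lasts 1/8 s, in which the tool goes at most 62.5 mm and 10.7 degrees, less where a joint would pass 70% of its speed; a pose out of reach is approached as far as the arm can. A call with a gripper value outside its range is refused whole. OPENING is the opening, from 0 (shut) to 1 (fully open), set as the call begins (- or left out, the last holds). The fingers move at their own pace and stop on an object; FORCE is the grip in N (left out, the last holds). Time passes only in rows, so rows that do not move let the fingers close. It gives the time, the measured TCP pose, the force, the opening and the grip force at its end, in the units of the state.
- sense(): the state, without advancing time (a new reading comes with each control period).
- eyes.snapshot(name): name is "scene" or "top" or "wrist"; returns the picture (420x560x3 uint8, red, green, blue); there is no depth.
- eyes.camera_params(name): a dict with "fx", "fy", "cx", "cy" (pixels), "rvec" (rotation vector, rad) and "tvec" (3), from world to camera coordinates, as OpenCV has them. Camera axes: x right, y down, z forward; pixel columns grow to the right and rows downward; lengths in m; the calibration is good to about 2 mm. A picture is of the moment at which its call begins: read the wrist's pose just before it. camera_params takes no time and is no camera call; for the wrist camera it gives the pose at the moment of the call.
- workorder.sign_off(): hands the job in; it is judged then, once.
The state is a dict: "t": time; "q": joint angles; "qd": joint speeds; "tau": joint torques, N m; "tcp_pos": TCP position; "tool_rot": TCP orientation; "force": force on the tool from outside, world axes, zero at the start; "ft_torque": the same for the moment, N m; "finger_gap": opening from 0.0 (shut) to 1.0 (fully open); "gripper_force": force on a finger pad.
Only numpy, scipy, OpenCV 4.12 (cv2) and the standard library are available. Lean on these libraries where they do the work, as an engineer would, in place of code of your own. Each camera call takes 0.05 s, during which the arm holds its last target. There are 200 camera calls.

## Working session

There is one attempt and no reset: what is moved stays moved. The work goes in short steps, Python scripts to look and compute and a shell command to move; the robot and the scene stay as the last step left them, time stands still between calls to the robot, and variables do not carry over. Pictures are saved under pics/ and viewed, at most 10 in all, crops included, and the job is handed in when it is done.

```bash
mkdir -p pics; ls; cat > h.py <<'E'
import numpy as np, cv2
from scipy.spatial.transform import Rotation as R
from station import sense, eyes, workorder, manip
def snap(n,f,crop=None,s=1):
    p=eyes.camera_params(n); im=eyes.snapshot(n)[:,:,::-1]
    cv2.imwrite(f'pics/raw_{f}.png',im)
    if crop: im=im[crop[1]:crop[3],crop[0]:crop[2]]
    cv2.imwrite(f'pics/{f}.png',cv2.resize(im,None,fx=s,fy=s,interpolation=cv2.INTER_CUBIC)); return p
def ray(p,u,v):
    M=R.from_rotvec(np.ravel(p['rvec'])).as_matrix(); t=np.ravel(p['tvec'])
    return -M.T@t, M.T@np.array([(u-p['cx'])/p['fx'],(v-p['cy'])/p['fy'],1])
def atz(p,u,v,z):
    c,d=ray(p,u,v); return c+d*(z-c[2])/d[2]
def proj(p,X):
    M=R.from_rotvec(np.ravel(p['rvec'])).as_matrix(); c=np.atleast_2d(X)@M.T+np.ravel(p['tvec'])
    return np.c_[c[:,0]/c[:,2]*p['fx']+p['cx'],c[:,1]/c[:,2]*p['fy']+p['cy']]
def tri(*o):
    A=0;b=0
    for p,u,v in o:
        c,d=ray(p,u,v); d=d/np.linalg.norm(d); P=np.eye(3)-np.outer(d,d); A=A+P; b=b+P@c
    return np.linalg.solve(A,b)
E
python3 - <<'E'
from h import *
a=snap('scene','s1'); b=snap('top','t1')
im=np.hstack([cv2.imread('pics/s1.png'),cv2.imread('pics/t1.png')])
for p in(a,b): print(p, ray(p,280,210))
s=sense();print(s['tcp_pos'],s['tool_rot'],s['t'])
E
```

```text
pics
{'fx': 537.2458608366288, 'fy': 537.2458608366288, 'cx': 279.8563927517398, 'cy': 203.37543834352707, 'rvec': array([ 2.22031473,  1.26403153, -0.42635749]), 'tvec': array([-0.27876246, -0.26932758,  1.76454159])} (array([ 1.23936   , -0.40052801,  1.25196524]), array([-0.50828722,  0.29544285, -0.80901776]))
{'fx': 397.18724480939443, 'fy': 397.18724480939443, 'cx': 278.5755619829655, 'cy': 207.74775348823505, 'rvec': array([ 2.14252678, -2.10729711,  0.22306635]), 'tvec': array([2.30949209e-04, 5.45843928e-01, 1.30746324e+00])} (array([0.28148605, 0.02594541, 1.38834369]), array([ 0.18868515, -0.01593205, -0.98193131]))
[ 0.1773613  -0.59877033  0.30301488] [ 9.89666451e-01  1.43385179e-01  4.44875327e-05 -1.00199889e-03] 0.1
```

View pics/s1.png

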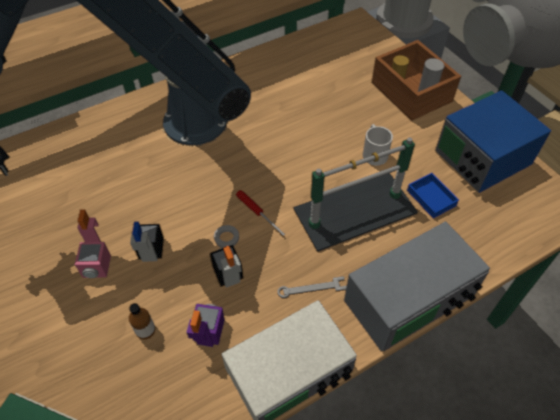

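View pics/t1.png

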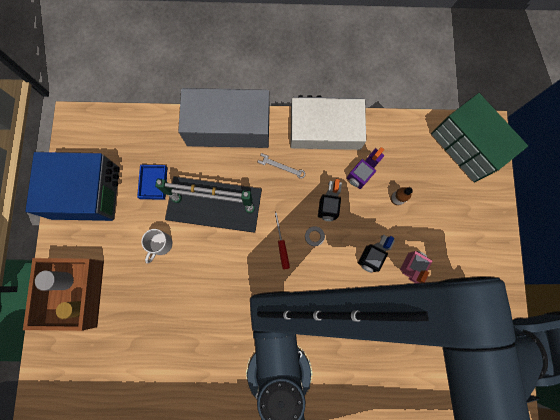

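Candidates with an orange handle are a pink one (scene 85,218 / top 425,277), a purple one (scene 196,322 / top 376,155), and one with an aluminium plate and black housing (scene 230,256 / top 335,185). The blue-handled module is at scene 137,230. I choose the aluminium and black one. The stand is at scene 355,190 / top 212,195. Next is a close crop to check the choice.

```bash
python3 - <<'E'
import cv2,numpy as np
s=cv2.imread('pics/raw_s1.png');t=cv2.imread('pics/raw_t1.png')
f=lambda im,x,y,w,h,k:cv2.resize(im[y:y+h,x:x+w],None,fx=k,fy=k,interpolation=cv2.INTER_CUBIC)
a=np.hstack([f(s,200,230,66,50,6),f(t,305,170,66,50,6)])
b=np.hstack([f(s,290,130,132,83,3),f(t,150,165,132,83,3)])
cv2.imwrite('pics/c1.png',np.vstack([a,b]))
E
```

```text
(no output)
```

View pics/c1.png

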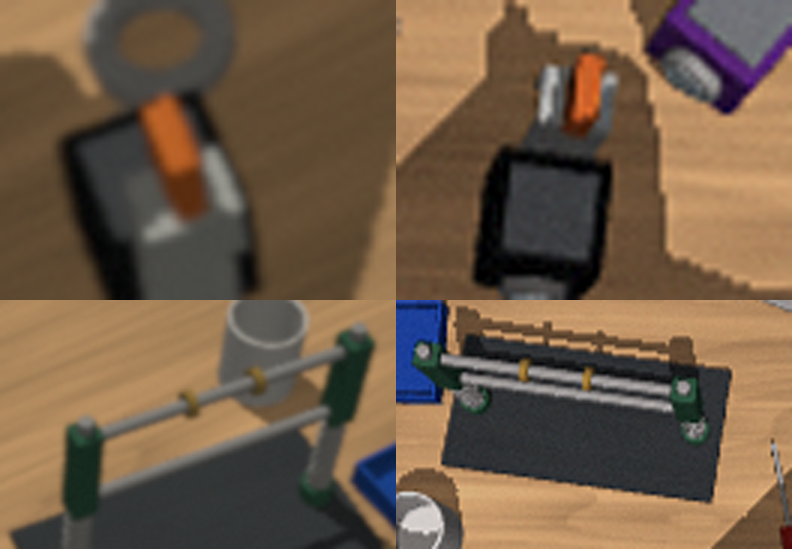

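The crop confirms the black and aluminium module with the orange handle, lens towards the robot. The brass collars sit on the upper bar at scene (353.3,164.3) and (375.7,157), top (214,191.3) and (193,188.3).

```bash
cat > fit.py <<'E'
from h import *
from scipy.optimize import minimize
def omask(im,box):
    h=cv2.cvtColor(im,cv2.COLOR_BGR2HSV); m=((h[...,0]<16)&(h[...,1]>170)&(h[...,2]>110)).astype(np.uint8)
    o=np.zeros_like(m); x0,y0,x1,y1=box; o[y0:y1,x0:x1]=m[y0:y1,x0:x1]; return o
C=np.array([[a,b,c] for a in(-.018,.018) for b in(-.007,.007) for c in(-.02,.02)])
def fit(views,x0,z=None):
    def cost(q):
        zz=q[3] if z is None else z
        X=C@R.from_euler('z',q[2]).as_matrix().T+[q[0],q[1],zz]; e=0
        for p,m in views:
            h=cv2.convexHull(proj(p,X).astype(np.float32))[:,0]
            k=np.zeros((m.shape[0]*4,m.shape[1]*4),np.uint8); cv2.fillConvexPoly(k,np.round(h*4+1.5).astype(int),1)
            M=cv2.resize(m,None,fx=4,fy=4,interpolation=cv2.INTER_NEAREST); e+=(k^M).sum()/16/m.sum()
        return e
    best=None
    s=np.array([.012,.012,.3]+([.01] if z is None else []))
    for sg in(1,-1):
        x=np.array(x0,float)
        r=minimize(cost,x,method='Nelder-Mead',options=dict(initial_simplex=np.vstack([x]+[x+sg*s*np.eye(len(x))[i] for i in range(len(x))]),maxiter=150))
        if best is None or r.fun<best.fun: best=r
    return best.x,best.fun
E
python3 - <<'E'
from fit import *
a=eyes.camera_params('scene');b=eyes.camera_params('top')
ms=omask(cv2.imread('pics/raw_s1.png'),(215,240,245,270));mt=omask(cv2.imread('pics/raw_t1.png'),(325,172,345,197))
print(ms.sum(),mt.sum())
x0=tri((a,229.2,255.8),(b,336.5,185.5));print(x0)
print(fit([(a,ms),(b,mt)],[x0[0],x0[1],-.2],.153))
A=tri((a,353.3,164.3),(b,214,191.3));B=tri((a,375.7,157),(b,193,188.3))
print(A,B,(A+B)/2,np.linalg.norm(A-B),'yaw',np.arctan2(-(B-A)[0],(B-A)[1]))
# stand base corners z=.012, from crop
for u,v in((468,335),(731,369),(712,502),(442,464)): print(atz(b,150+(u-396)/3,165+(v-300)/3,.012))
E
```

```text
78 48
[ 0.60270242 -0.17307606  0.1536794 ]
(array([ 0.60428033, -0.17355809, -0.31113822]), np.float64(1.6106770833333335))
[0.56104729 0.2084691  0.21758999] [0.56953013 0.27259417 0.21643652] [0.56528871 0.24053163 0.21701325] 0.06469399285851701 yaw -0.13152217696664142
[0.66039498 0.38412335 0.012     ]
[0.62464182 0.07012851 0.012     ]
[0.46512529 0.08848519 0.012     ]
[0.5043207  0.40403417 0.012     ]
```

```bash
python3 -m inch '[{"dx":2.6,"dy":-1.4},{"dx":5.2,"dy":-2.8},{"dx":5.2,"dy":-2.8},{"dx":5.2,"dy":-2.8},{"dx":5.2,"dy":-2.8},{"dx":5.2,"dy":-2.8},{"dx":5.2,"dy":-2.8},{"dx":5.2,"dy":-2.8},{"dx":5.2,"dy":-2.8},{"dx":5.2,"dy":-2.8}]' 1
python3 -m inch '[{"dx":3.2,"dy":-1.7,"wz":8},{"wz":8},{"wz":8},{},{}]'
python3 - <<'E'
from h import *
p=snap('wrist','w1'); s=sense(); print(s['tcp_pos'],R.from_quat(s['tool_rot']).as_matrix()); print(ray(p,280,210)); print(proj(p,[[.603,-.173,.153]]))
E
```

```text
[ 0.17737064 -0.59885764  0.30316587] [[ 9.58877252e-01  2.83821042e-01 -1.77892772e-04]
 [ 2.83820936e-01 -9.58875845e-01  1.67070633e-03]
 [ 3.03604529e-04 -1.65249198e-03 -9.99998589e-01]]
(array([ 0.23974678, -0.57855306,  0.37434483]), array([-0.25193237, -0.06907036, -0.96529125]))
[[ -646.55797968 -1435.07335328]]invalid input at $[0]: expected keys dx, dy, dz, wx, wy, wz
invalid input at $[0]: expected keys dx, dy, dz, wx, wy, wz
```

View pics/w1.png

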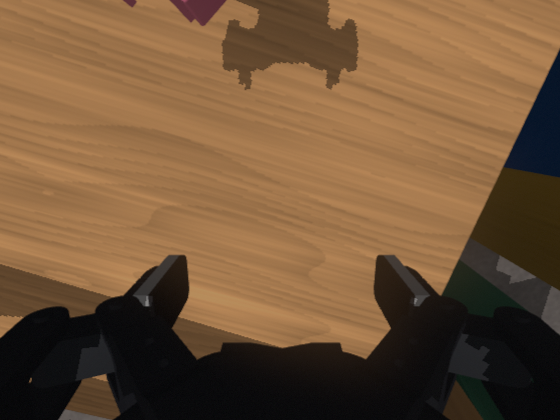

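The first move was refused because all six keys are needed. The picture shows only bare bench under the start pose, with the fingers at the bottom at (170,285) and (395,285).

```bash
python3 -m inch '[{"dx":2.6,"dy":-1.4,"dz":0,"wx":0,"wy":0,"wz":0},{"dx":5.2,"dy":-2.8,"dz":0,"wx":0,"wy":0,"wz":0},{"dx":5.2,"dy":-2.8,"dz":0,"wx":0,"wy":0,"wz":0},{"dx":5.2,"dy":-2.8,"dz":0,"wx":0,"wy":0,"wz":0},{"dx":5.2,"dy":-2.8,"dz":0,"wx":0,"wy":0,"wz":0},{"dx":5.2,"dy":-2.8,"dz":0,"wx":0,"wy":0,"wz":0},{"dx":5.2,"dy":-2.8,"dz":0,"wx":0,"wy":0,"wz":0},{"dx":5.2,"dy":-2.8,"dz":0,"wx":0,"wy":0,"wz":0},{"dx":5.2,"dy":-2.8,"dz":0,"wx":0,"wy":0,"wz":0},{"dx":5.2,"dy":-2.8,"dz":0,"wx":0,"wy":0,"wz":0}]' 1
python3 -m inch '[{"dx":3.2,"dy":-1.7,"dz":0,"wx":0,"wy":0,"wz":8},{"dx":0,"dy":0,"dz":0,"wx":0,"wy":0,"wz":8},{"dx":0,"dy":0,"dz":0,"wx":0,"wy":0,"wz":8},{"dx":0,"dy":0,"dz":0,"wx":0,"wy":0,"wz":0},{"dx":0,"dy":0,"dz":0,"wx":0,"wy":0,"wz":0}]'
python3 - <<'E'
from h import *
p=snap('wrist','w2'); s=sense(); print(s['tcp_pos'],R.from_quat(s['tool_rot']).as_matrix()); print(proj(p,[[.603,-.173,.153]]))
E
```

```text
t: 1.4
tcp_pos: [0.5767, -0.2024, 0.3037]
tool_rot: [0.99, 0.143, -0.0, -0.0]
force: [0.4, -1.4, -0.3]
finger_gap: 1.002
gripper_force: 0.0
t: 2.02
tcp_pos: [0.6013, -0.1787, 0.3037]
tool_rot: [0.998, -0.065, -0.0, -0.0]
force: [-0.4, 0.3, 0.5]
finger_gap: 1.0
gripper_force: 0.0
[ 0.60132161 -0.17874025  0.30379073] [[ 9.91585497e-01 -1.29453208e-01 -2.63827956e-04]
 [-1.29453174e-01 -9.91585526e-01  1.43789760e-04]
 [-2.80222029e-04 -1.08426474e-04 -9.99999955e-01]]
[[275.76552549 214.64275706]]
```

View pics/w2.png

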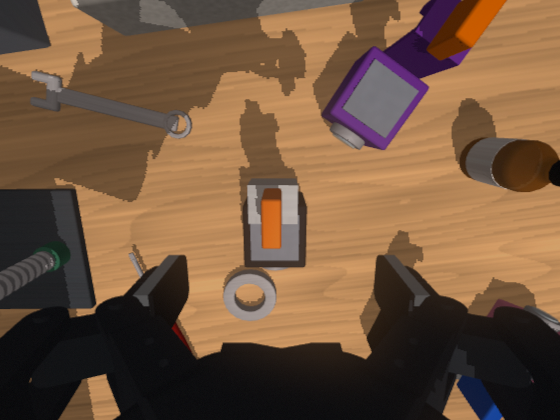

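The wrist view shows the orange tab's top at about x 262–282, y 197–248, nearly square to the tool. I'll refine it by fitting the mask.

```bash
python3 - <<'E'
from fit import *
p=eyes.camera_params('wrist'); im=cv2.imread('pics/raw_w2.png')
m=omask(im,(240,170,310,265)); n,l,st,_=cv2.connectedComponentsWithStats(m); print(m.sum(),st[1:])
print(fit([(p,m)],[.603,-.173,-.15],.153))
top=atz(p,272,222.5,.173);print(top)
s=m.copy(); s[:200]=0; s[246:]=0
r=np.arange(200,246); xs=np.array([[np.where(m[i])[0].min(),np.where(m[i])[0].max()] for i in r]).mean(1)
k=np.polyfit(r,xs,1); A=atz(p,np.polyval(k,246),246,.173);B=atz(p,np.polyval(k,200),200,.173); d=B-A; print('yaw',np.arctan2(d[1],d[0]),A,B)
E
```

```text
947 [[261 199  20  49 947]]
(array([ 0.59983236, -0.16933877, -0.15678848]), np.float64(0.33309134107708555))
[ 0.60347024 -0.17089154  0.173     ]
yaw -0.12379702162106508 [ 0.58656544 -0.16795865  0.173     ] [ 0.6192233  -0.17202238  0.173     ]
```

```bash
python3 -m inch '[{"dx":0,"dy":-0.4,"dz":1.1,"wx":0,"wy":0,"wz":0},{"dx":0.1,"dy":-0.5,"dz":2.1,"wx":0,"wy":0,"wz":0},{"dx":0,"dy":0,"dz":2.1,"wx":0,"wy":0,"wz":0},{"dx":0,"dy":0,"dz":2.1,"wx":0,"wy":0,"wz":0},{"dx":0,"dy":0,"dz":1.4,"wx":0,"wy":0,"wz":0},{"dx":0,"dy":0,"dz":0.6,"wx":0,"wy":0,"wz":0},{"dx":0,"dy":0,"dz":0,"wx":0,"wy":0,"wz":0}]' 1
python3 -m inch '[{"dx":0,"dy":0,"dz":0,"wx":0,"wy":0,"wz":0},{"dx":0,"dy":0,"dz":0,"wx":0,"wy":0,"wz":0},{"dx":0,"dy":0,"dz":0,"wx":0,"wy":0,"wz":0},{"dx":0,"dy":0,"dz":0,"wx":0,"wy":0,"wz":0},{"dx":0,"dy":0,"dz":0,"wx":0,"wy":0,"wz":0},{"dx":0,"dy":0,"dz":0,"wx":0,"wy":0,"wz":0},{"dx":0,"dy":0,"dz":0,"wx":0,"wy":0,"wz":0},{"dx":0,"dy":0,"dz":0,"wx":0,"wy":0,"wz":0}]' 0 110
```

```text
t: 2.95
tcp_pos: [0.6036, -0.1698, 0.2097]
tool_rot: [0.998, -0.065, -0.0, -0.0]
force: [0.1, -0.5, 0.3]
finger_gap: 1.0
gripper_force: 0.0
t: 3.95
tcp_pos: [0.6038, -0.1703, 0.2103]
tool_rot: [0.998, -0.065, 0.0, 0.001]
force: [-0.7, -3.1, 2.7]
finger_gap: 0.15
gripper_force: 107.4
```

```bash
python3 -m inch '[{"dx":0,"dy":0,"dz":-0.3,"wx":0,"wy":0,"wz":0},{"dx":0,"dy":0,"dz":-1.0,"wx":0,"wy":0,"wz":0},{"dx":0,"dy":0,"dz":-2.0,"wx":0,"wy":0,"wz":0},{"dx":0,"dy":0,"dz":-2.5,"wx":0,"wy":0,"wz":0},{"dx":0,"dy":0,"dz":-3.0,"wx":0,"wy":0,"wz":0},{"dx":0,"dy":0,"dz":-3.0,"wx":0,"wy":0,"wz":0},{"dx":0,"dy":0,"dz":-2.5,"wx":0,"wy":0,"wz":0},{"dx":0,"dy":0,"dz":-1.0,"wx":0,"wy":0,"wz":0},{"dx":0,"dy":0,"dz":-0.3,"wx":0,"wy":0,"wz":0},{"dx":0,"dy":0,"dz":0,"wx":0,"wy":0,"wz":0}]'
python3 - <<'E'
from h import *
p=snap('wrist','w3',(200,120,350,300),4); q=snap('scene','s3'); s=sense(); print(s['force'],s['ft_torque'],s['tcp_pos'])
T=np.array([.6038,-.1703,s['tcp_pos'][2]]);x=R.from_quat(s['tool_rot']).as_matrix()[:,0]; y=R.from_quat(s['tool_rot']).as_matrix()[:,1]
# expected handle top-face corners if not slipped
c=s['tcp_pos']+[0,0,-.0573+.02]
print(proj(p,[c+a*x*.018+b*y*.007 for a in(-1,1) for b in(-1,1)]))
E
```

```text
t: 5.2
tcp_pos: [0.6032, -0.1695, 0.3647]
tool_rot: [0.998, -0.065, -0.001, -0.001]
force: [-0.5, 0.3, -7.1]
finger_gap: 0.148
gripper_force: 107.4
[-0.04544613  0.73259744 -6.12985312] [-0.06646062 -0.28861771 -0.00321395] [ 0.60314267 -0.16954672  0.36443231]
[[268.6764136  335.93870294]
 [303.02799228 335.96888071]
 [267.75885642 253.88923042]
 [304.82434901 253.91776869]]
```

View pics/w3.png

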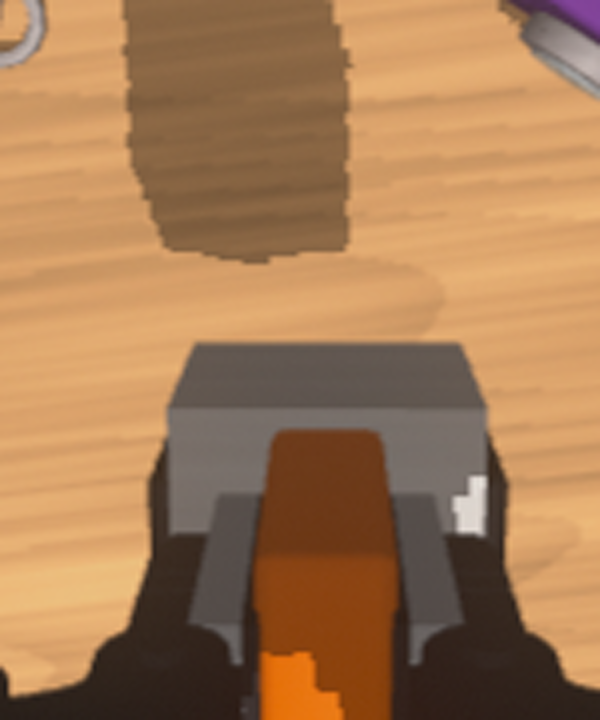

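The module is held and lifted. The hook's back edge is at crop row 407, the lip's bottom at row 343 and the handle top's back edge at row 556. Now I'll fit the in-hand pose from these corners and refine the bar pose.

```bash
python3 - <<'E'
from h import *
from scipy.optimize import least_squares
p=eyes.camera_params('wrist'); s=sense(); Rt=R.from_quat(s['tool_rot']); t=np.array(s['tcp_pos'])
# module frame rel tool: mod x=tool x, mod y=-tool y, z=-tool z
B=R.from_matrix(np.diag([1.,-1,-1]))
P=np.array([[.018,.007,.02],[.018,-.007,.02],[.018,.007,-.02],[.018,-.007,-.02],[.02,.02,-.02],[.02,-.02,-.02],[.02,.02,-.053],[.02,-.02,-.053]])
U=np.array([[255,556],[393,556],[275,430],[380,430],[168,407],[487,407],[193,343],[460,343]])/4+[200,120]
def X(q): return (Rt*B*R.from_rotvec(q[3:])).apply(P)+t+Rt.apply(q[:3])
f=lambda q:np.r_[(proj(p,X(q))-U).ravel(), (q[:3]-[0,0,.057])*1000*.5, q[3:]*10]
r=least_squares(f,[0,0,.057,0,0,0]); q=r.x
print('handle in tool mm',q[:3]*1e3,'rot(mod axes)',q[3:],'res',r.fun[:16].round(1))
h=t+Rt.apply(q[:3]); M=Rt*B*R.from_rotvec(q[3:])
print('handle',h,'seat',h+M.apply([.004,0,-.028]),'zaxis',M.apply([0,0,1]),'xaxis',M.apply([1,0,0]))
E
```

```text
handle in tool mm [-2.06860936 -1.61276789 57.61259153] rot(mod axes) [-6.04544146e-03  4.13780681e-05  3.85667984e-03] res [-1.   0.1  1.4  0.1 -1.  -1.2  0.5 -1.3 -0.1  0.7 -0.3  0.7  0.6  0.4
 -0.   0.3]
handle [ 0.60115389 -0.1675977   0.3068273 ] seat [ 0.60502627 -0.16823433  0.2788166 ] zaxis [0.00340228 0.00460697 0.9999836 ] xaxis [ 0.99191032 -0.1269099  -0.00279014]
```

```bash
python3 -m inch '[{"dx":-1.2,"dy":0,"dz":0,"wx":0,"wy":0,"wz":0},{"dx":-2.5,"dy":0,"dz":0,"wx":0,"wy":0,"wz":0},{"dx":-3.5,"dy":0,"dz":0,"wx":0,"wy":0,"wz":0},{"dx":-3.5,"dy":0,"dz":0,"wx":0,"wy":0,"wz":0},{"dx":-3.0,"dy":-1.0,"dz":0,"wx":0,"wy":0,"wz":0},{"dx":-2.3,"dy":-2.0,"dz":0,"wx":0,"wy":0,"wz":0},{"dx":-1.2,"dy":-3.0,"dz":0,"wx":0,"wy":0,"wz":0},{"dx":0,"dy":-4.0,"dz":0,"wx":0,"wy":0,"wz":0},{"dx":0,"dy":-4.0,"dz":0,"wx":0,"wy":0,"wz":0},{"dx":0,"dy":-4.0,"dz":0,"wx":0,"wy":0,"wz":0}]'
python3 -m inch '[{"dx":0,"dy":-4.0,"dz":0,"wx":0,"wy":0,"wz":0},{"dx":0,"dy":-4.0,"dz":0,"wx":0,"wy":0,"wz":0},{"dx":0,"dy":-4.0,"dz":0,"wx":0,"wy":0,"wz":0},{"dx":0,"dy":-4.0,"dz":0,"wx":0,"wy":0,"wz":0},{"dx":0,"dy":-3.0,"dz":0,"wx":0,"wy":0,"wz":0},{"dx":0,"dy":-2.0,"dz":0,"wx":0,"wy":0,"wz":0},{"dx":0,"dy":-0.9,"dz":0,"wx":0,"wy":0,"wz":0},{"dx":0,"dy":0,"dz":0,"wx":0,"wy":0,"wz":0},{"dx":0,"dy":0,"dz":0,"wx":0,"wy":0,"wz":0}]'
python3 - <<'E'
from h import *
p=snap('wrist','w4',None,1.4); s=sense(); print(s['force'],s['ft_torque'],s['tcp_pos'],s['tool_rot'],s['t'])
print(proj(p,[[.565,.240,.218]]))
E
```

```text
t: 6.55
tcp_pos: [0.4557, 0.0322, 0.3661]
tool_rot: [0.998, -0.066, 0.0, 0.0]
force: [0.8, -0.5, -6.9]
finger_gap: 0.15
gripper_force: 107.6
t: 7.68
tcp_pos: [0.4851, 0.2472, 0.3658]
tool_rot: [0.998, -0.066, -0.0, 0.001]
force: [-0.2, -0.3, -6.9]
finger_gap: 0.148
gripper_force: 107.6
[ 0.05257983 -0.15124823 -7.81215361] [-0.05012998 -0.29052871 -0.06735562] [0.48519305 0.24725379 0.36586879] [ 9.97817068e-01 -6.60372851e-02 -1.95882570e-04  3.71991632e-04] 7.725
[[278.70911293 102.08777666]]
```

View pics/w4.png

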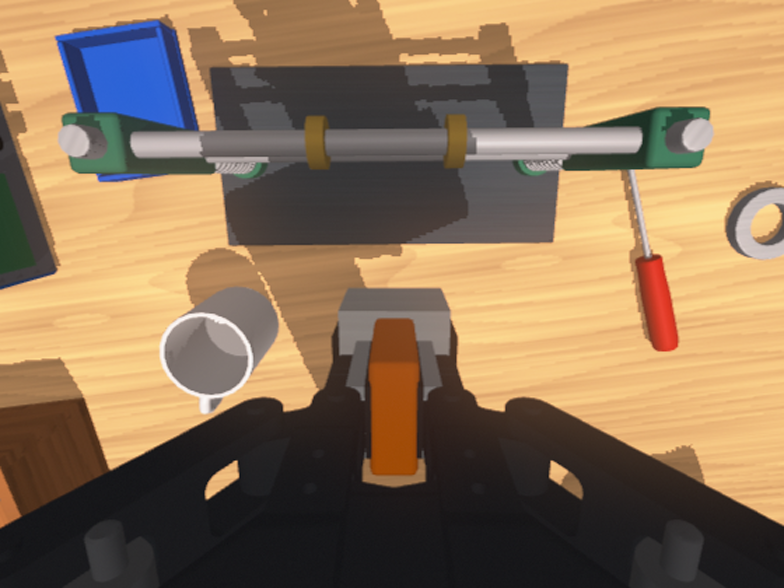

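The bar shows clearly: collars at picture (317,142) and (456,141), so camera pixels (226.4,101.4) and (325.7,100.7). The hook's back edge is centred at 395. Next I work out the offset from seat to bar.

```bash
cat > off.py <<'E'
from h import *
def seat():
    s=sense(); Rt=R.from_quat(s['tool_rot']); t=np.array(s['tcp_pos']); return t+Rt.apply([.0019,-.0016,.0856]),Rt
E
python3 - <<'E'
from off import *
p=eyes.camera_params('wrist')
A=atz(p,226.4,101.4,.22);B=atz(p,325.7,100.7,.22);print(A,B,np.linalg.norm(A-B),'yaw',np.arctan2(-(A-B)[0],(A-B)[1]))
m=(A+B)/2; S,Rt=seat(); print(m,S,'tool delta to bar mm',Rt.inv().apply(m-S)*1e3)
E
```

```text
[0.56993293 0.27435971 0.22      ] [0.5617333  0.20905162 0.22      ] 0.06582082068679719 yaw -0.12489952747133208
[0.56583312 0.24170567 0.22      ] [0.48724967 0.24852811 0.28026694] tool delta to bar mm [78.81775444 -3.63956664 60.23722956]
```

```bash
python3 -m inch '[{"dx":0.7,"dy":-0.1,"dz":0,"wx":0,"wy":0,"wz":0},{"dx":1.5,"dy":-0.1,"dz":0,"wx":0,"wy":0,"wz":0},{"dx":1.8,"dy":-0.1,"dz":0,"wx":0,"wy":0,"wz":0},{"dx":1.7,"dy":-0.1,"dz":0,"wx":0,"wy":0,"wz":0},{"dx":1.3,"dy":0,"dz":0,"wx":0,"wy":0,"wz":0},{"dx":0.7,"dy":0,"dz":0,"wx":0,"wy":0,"wz":0},{"dx":0.2,"dy":0,"dz":0,"wx":0,"wy":0,"wz":0},{"dx":0,"dy":0,"dz":0,"wx":0,"wy":0,"wz":0},{"dx":0,"dy":0,"dz":0,"wx":0,"wy":0,"wz":0}]'
python3 - <<'E'
from off import *
m=np.array([.56583,.24171,.22]); S,Rt=seat(); print(Rt.inv().apply(m-S)*1e3)
p=snap('wrist','w5',(130,130,430,330),2.5); print(proj(p,[m]))
E
```

```text
t: 8.85
tcp_pos: [0.5635, 0.242, 0.3659]
tool_rot: [0.998, -0.065, -0.0, 0.0]
force: [-0.1, -0.3, -6.0]
finger_gap: 0.146
gripper_force: 107.5
[ 0.51416986  1.61246404 60.33445799]
[[283.64835355 214.60430726]]
```

View pics/w5.png

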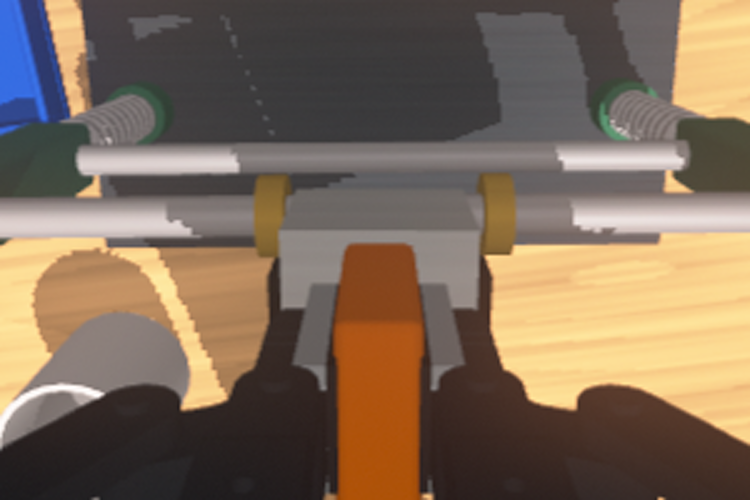

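Collars at crop (272,215) and (497,213) agree with the prediction, and the hook is centred between them at 380. Lowering.

```bash
python3 -m inch '[{"dx":0,"dy":0.1,"dz":0.4,"wx":0,"wy":0,"wz":0},{"dx":0,"dy":0,"dz":0.8,"wx":0,"wy":0,"wz":0},{"dx":0,"dy":0,"dz":0.9,"wx":0,"wy":0,"wz":0},{"dx":0,"dy":0,"dz":0.9,"wx":0,"wy":0,"wz":0},{"dx":0,"dy":0,"dz":0.8,"wx":0,"wy":0,"wz":0},{"dx":0,"dy":0,"dz":0.5,"wx":0,"wy":0,"wz":0},{"dx":0,"dy":0,"dz":0.3,"wx":0,"wy":0,"wz":0},{"dx":0,"dy":0,"dz":0.1,"wx":0,"wy":0,"wz":0},{"dx":0,"dy":0,"dz":0,"wx":0,"wy":0,"wz":0},{"dx":0,"dy":0,"dz":0,"wx":0,"wy":0,"wz":0}]'
python3 -m inch '[{"dx":0,"dy":0,"dz":0.1,"wx":0,"wy":0,"wz":0},{"dx":0,"dy":0,"dz":0.1,"wx":0,"wy":0,"wz":0},{"dx":0,"dy":0,"dz":0.1,"wx":0,"wy":0,"wz":0},{"dx":0,"dy":0,"dz":0.1,"wx":0,"wy":0,"wz":0},{"dx":0,"dy":0,"dz":0.1,"wx":0,"wy":0,"wz":0},{"dx":0,"dy":0,"dz":0.1,"wx":0,"wy":0,"wz":0},{"dx":0,"dy":0,"dz":0.1,"wx":0,"wy":0,"wz":0},{"dx":0,"dy":0,"dz":0.1,"wx":0,"wy":0,"wz":0},{"dx":0,"dy":0,"dz":0.1,"wx":0,"wy":0,"wz":0},{"dx":0,"dy":0,"dz":0,"wx":0,"wy":0,"wz":0}]'
python3 -c "
from off import *
s=sense();print(s['force'],s['ft_torque'],seat()[0])"
```

```text
t: 10.15
tcp_pos: [0.5641, 0.2409, 0.3193]
tool_rot: [0.998, -0.065, 0.0, -0.0]
force: [-0.1, -0.4, -6.7]
finger_gap: 0.148
gripper_force: 107.7
t: 11.4
tcp_pos: [0.564, 0.2409, 0.3099]
tool_rot: [0.998, -0.065, 0.0, -0.0]
force: [-0.4, 0.6, -5.5]
finger_gap: 0.155
gripper_force: 107.7
[-0.39552787  0.61019805 -5.54875198] [-0.00568574 -0.26882021  0.02217331] [0.56606949 0.24224061 0.22433539]
```

```bash
python3 -m inch '[{"dx":-0.06,"dy":0,"dz":0,"wx":0,"wy":0.25,"wz":0},{"dx":-0.12,"dy":0,"dz":0,"wx":0,"wy":0.5,"wz":0},{"dx":-0.12,"dy":0,"dz":0,"wx":0,"wy":0.5,"wz":0},{"dx":-0.12,"dy":0,"dz":0,"wx":0,"wy":0.5,"wz":0},{"dx":-0.12,"dy":0,"dz":0,"wx":0,"wy":0.5,"wz":0},{"dx":-0.12,"dy":0,"dz":0,"wx":0,"wy":0.5,"wz":0},{"dx":-0.12,"dy":0,"dz":0,"wx":0,"wy":0.5,"wz":0},{"dx":-0.12,"dy":0,"dz":0,"wx":0,"wy":0.5,"wz":0},{"dx":-0.06,"dy":0,"dz":0,"wx":0,"wy":0.25,"wz":0},{"dx":0,"dy":0,"dz":0,"wx":0,"wy":0,"wz":0}]'
python3 -c "
from off import *
s=sense();print(s['force'],s['ft_torque'],seat()[0])"
```

```text
t: 12.65
tcp_pos: [0.5543, 0.2422, 0.3096]
tool_rot: [0.997, -0.065, 0.035, 0.002]
force: [-0.4, -0.2, -6.4]
finger_gap: 0.147
gripper_force: 107.7
[-0.43046306 -0.21442443 -6.42220778] [-0.0164292  -0.09661477 -0.00595389] [0.56224159 0.2427395  0.22434243]
```

```bash
python3 -m inch '[{"dx":-0.007,"dy":0,"dz":0.1,"wx":0,"wy":0,"wz":0},{"dx":-0.014,"dy":0,"dz":0.2,"wx":0,"wy":0,"wz":0},{"dx":-0.014,"dy":0,"dz":0.2,"wx":0,"wy":0,"wz":0},{"dx":-0.014,"dy":0,"dz":0.2,"wx":0,"wy":0,"wz":0},{"dx":-0.014,"dy":0,"dz":0.2,"wx":0,"wy":0,"wz":0},{"dx":-0.014,"dy":0,"dz":0.2,"wx":0,"wy":0,"wz":0},{"dx":-0.014,"dy":0,"dz":0.2,"wx":0,"wy":0,"wz":0},{"dx":-0.014,"dy":0,"dz":0.2,"wx":0,"wy":0,"wz":0},{"dx":-0.007,"dy":0,"dz":0.1,"wx":0,"wy":0,"wz":0},{"dx":0,"dy":0,"dz":0,"wx":0,"wy":0,"wz":0}]'
python3 -c "
from off import *
s=sense();print(s['force'],s['ft_torque'],seat()[0])"
```

```text
t: 13.9
tcp_pos: [0.5544, 0.2422, 0.2936]
tool_rot: [0.997, -0.065, 0.035, 0.002]
force: [-1.4, -0.3, -3.1]
finger_gap: 0.146
gripper_force: 107.9
[-1.3776004  -0.31227607 -3.06301976] [ 0.02416181  0.14018582 -0.02866325] [0.5624133  0.24273997 0.20833466]
```

```bash
python3 -m inch '[{"dx":-0.007,"dy":0,"dz":0.1,"wx":0,"wy":0,"wz":0},{"dx":-0.014,"dy":0,"dz":0.2,"wx":0,"wy":0,"wz":0},{"dx":-0.014,"dy":0,"dz":0.2,"wx":0,"wy":0,"wz":0},{"dx":-0.014,"dy":0,"dz":0.2,"wx":0,"wy":0,"wz":0},{"dx":-0.014,"dy":0,"dz":0.2,"wx":0,"wy":0,"wz":0},{"dx":-0.014,"dy":0,"dz":0.2,"wx":0,"wy":0,"wz":0},{"dx":-0.014,"dy":0,"dz":0.2,"wx":0,"wy":0,"wz":0},{"dx":-0.01,"dy":0,"dz":0.1,"wx":0,"wy":0,"wz":0},{"dx":0,"dy":0,"dz":0,"wx":0,"wy":0,"wz":0},{"dx":0,"dy":0,"dz":0,"wx":0,"wy":0,"wz":0}]'
python3 -c "
from off import *
for i in range(4):
  s=sense();print(s['force'],s['ft_torque'],seat()[0],s['t']); 
  if i<3: eyes.snapshot('top')"
```

```text
t: 15.15
tcp_pos: [0.5544, 0.2422, 0.2797]
tool_rot: [0.997, -0.065, 0.035, 0.002]
force: [-3.5, -0.1, -0.4]
finger_gap: 0.149
gripper_force: 108.4
[-3.45650181 -0.10048347 -0.36476381] [6.79298835e-04 2.87650230e-01 6.19597941e-06] [0.56245179 0.24274716 0.19439406] 15.15
[-2.78173825 -0.59630765 -0.45425603] [0.01707118 0.32068262 0.00553743] [0.56246433 0.24273073 0.19439567] 15.2
[-2.29341196  0.03174655 -1.27315787] [ 0.01021056  0.30640948 -0.01982256] [0.5624529  0.24272531 0.19438027] 15.25
[-2.88129795 -0.38697179 -0.06047621] [ 0.00513267  0.29508058 -0.00297878] [0.56248214 0.24274167 0.19439916] 15.3
```

```bash
python3 -m inch '[{"dx":-0.03,"dy":0,"dz":0.1,"wx":0,"wy":0,"wz":0},{"dx":-0.03,"dy":0,"dz":0.05,"wx":0,"wy":0,"wz":0},{"dx":-0.02,"dy":0,"dz":0,"wx":0,"wy":0,"wz":0},{"dx":0,"dy":0,"dz":0,"wx":0,"wy":0,"wz":0},{"dx":0,"dy":0,"dz":0,"wx":0,"wy":0,"wz":0}]'
cat > fm.py <<'E'
from off import *
a=[]
for i in range(6):
  s=sense(); a.append(np.r_[s['force'],s['ft_torque'],seat()[0]])
  eyes.snapshot('top')
a=np.mean(a,0).round(4); print(a[:3],a[3:6],a[6:],'torque y at handle',a[4]+.057*a[0],s['t'])
E
python3 fm.py
```

```text
t: 15.92
tcp_pos: [0.5543, 0.2422, 0.2782]
tool_rot: [0.997, -0.065, 0.036, 0.002]
force: [-0.6, -0.2, 0.6]
finger_gap: 0.153
gripper_force: 108.4
[-0.3765 -0.7273 -0.0401] [-0.0807 -0.1964 -0.004 ] [0.5624 0.2427 0.193 ] torque y at handle -0.21786049999999998 16.175
```

```bash
python3 -m inch '[{"dx":-0.02,"dy":0,"dz":0,"wx":0,"wy":0.15,"wz":0},{"dx":-0.02,"dy":0,"dz":0,"wx":0,"wy":0.15,"wz":0},{"dx":0,"dy":0,"dz":0,"wx":0,"wy":0,"wz":0},{"dx":0,"dy":0,"dz":0,"wx":0,"wy":0,"wz":0}]'
python3 fm.py
```

```text
t: 16.73
tcp_pos: [0.5535, 0.2423, 0.2781]
tool_rot: [0.997, -0.065, 0.038, 0.002]
force: [0.9, 0.0, -1.1]
finger_gap: 0.152
gripper_force: 108.4
[ 1.1089 -0.4077 -0.4293] [-0.1156 -0.362  -0.0165] [0.562  0.2428 0.1928] torque y at handle -0.29879269999999997 16.975
```

```bash
python3 -m inch '[{"dx":-0.02,"dy":0,"dz":0,"wx":0,"wy":0.25,"wz":0},{"dx":-0.02,"dy":0,"dz":0,"wx":0,"wy":0.25,"wz":0},{"dx":0,"dy":0,"dz":0,"wx":0,"wy":0,"wz":0},{"dx":0,"dy":0,"dz":0,"wx":0,"wy":0,"wz":0}]'
python3 fm.py
```

```text
t: 17.52
tcp_pos: [0.5525, 0.2425, 0.2777]
tool_rot: [0.997, -0.065, 0.041, 0.003]
force: [-0.6, 0.0, -0.8]
finger_gap: 0.148
gripper_force: 108.6
[-0.9806 -0.184  -0.0952] [0.1309 0.0217 0.0316] [0.5616 0.2429 0.1926] torque y at handle -0.03419420000000001 17.775
```

```bash
python3 -m inch '[{"dx":-0.02,"dy":0,"dz":0,"wx":0,"wy":0,"wz":0},{"dx":0,"dy":0,"dz":0,"wx":0,"wy":0,"wz":0},{"dx":0,"dy":0,"dz":0,"wx":0,"wy":0,"wz":0},{"dx":0,"dy":0,"dz":0,"wx":0,"wy":0,"wz":0},{"dx":0,"dy":0,"dz":0,"wx":0,"wy":0,"wz":0}]' 0 20
python3 fm.py
```

```text
t: 18.45
tcp_pos: [0.5525, 0.2424, 0.2778]
tool_rot: [0.997, -0.065, 0.041, 0.003]
force: [-2.7, 0.9, -0.3]
finger_gap: 0.146
gripper_force: 108.7
[-2.7662  1.1194 -0.1467] [0.3022 0.3405 0.0341] [0.5616 0.2428 0.1927] torque y at handle 0.1828266 18.7
```

```bash
python3 -m inch '[{"dx":-0.03,"dy":0,"dz":0,"wx":0,"wy":0,"wz":0},{"dx":-0.02,"dy":0,"dz":0,"wx":0,"wy":0,"wz":0},{"dx":0,"dy":0,"dz":0,"wx":0,"wy":0,"wz":0},{"dx":0,"dy":0,"dz":0,"wx":0,"wy":0,"wz":0},{"dx":0,"dy":0,"dz":0,"wx":0,"wy":0,"wz":0}]'
python3 fm.py
```

```text
t: 19.38
tcp_pos: [0.5524, 0.2424, 0.2779]
tool_rot: [0.997, -0.065, 0.042, 0.003]
force: [-2.2, 1.2, -1.1]
finger_gap: 0.148
gripper_force: 108.6
[-1.7979  1.1281 -0.139 ] [0.2649 0.2353 0.0643] [0.5616 0.2428 0.1928] torque y at handle 0.13281969999999998 19.625
```

```bash
python3 -m inch '[{"dx":0,"dy":0,"dz":0,"wx":0,"wy":0,"wz":0},{"dx":0,"dy":0,"dz":0,"wx":0,"wy":0,"wz":0},{"dx":0,"dy":0,"dz":0,"wx":0,"wy":0,"wz":0},{"dx":0,"dy":0,"dz":0,"wx":0,"wy":0,"wz":0},{"dx":0,"dy":0,"dz":0,"wx":0,"wy":0,"wz":0},{"dx":0,"dy":0,"dz":0,"wx":0,"wy":0,"wz":0}]' 0.4
python3 - <<'E'
from h import *
s=sense();print(s['force'],s['ft_torque'])
snap('wrist','w6',(130,130,430,400),2)
E
```

```text
t: 20.42
tcp_pos: [0.5523, 0.2424, 0.2779]
tool_rot: [0.997, -0.065, 0.042, 0.003]
force: [0.0, -1.4, -0.4]
finger_gap: 0.4
gripper_force: 0.0
[ 0.03817914 -1.41299319 -0.413638  ] [ 0.02007323  0.04030971 -0.00838894]
```

View pics/w6.png

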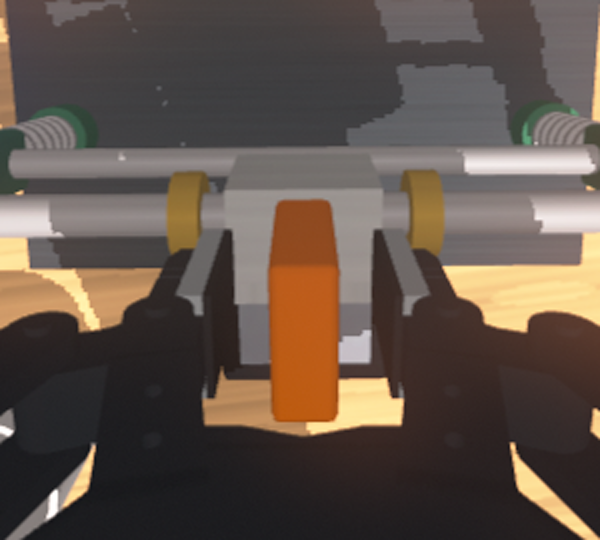

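The module hangs centred between the collars (hook at crop 228–382, collars at 187 and 422) and the fingers are clear of the handle. Retreating straight up along the tool.

```bash
python3 -m inch '[{"dx":0,"dy":0,"dz":-0.4,"wx":0,"wy":0,"wz":0},{"dx":0,"dy":0,"dz":-1,"wx":0,"wy":0,"wz":0},{"dx":0,"dy":0,"dz":-1.5,"wx":0,"wy":0,"wz":0},{"dx":0,"dy":0,"dz":-2,"wx":0,"wy":0,"wz":0},{"dx":0,"dy":0,"dz":-2,"wx":0,"wy":0,"wz":0},{"dx":0,"dy":0,"dz":-2,"wx":0,"wy":0,"wz":0},{"dx":0,"dy":0,"dz":-1,"wx":0,"wy":0,"wz":0},{"dx":0,"dy":0,"dz":0,"wx":0,"wy":0,"wz":0},{"dx":0,"dy":0,"dz":0,"wx":0,"wy":0,"wz":0},{"dx":0,"dy":0,"dz":0,"wx":0,"wy":0,"wz":0}]'
python3 -m inch '[{"dx":0,"dy":0,"dz":0,"wx":0,"wy":0,"wz":0},{"dx":0,"dy":0,"dz":0,"wx":0,"wy":0,"wz":0},{"dx":0,"dy":0,"dz":0,"wx":0,"wy":0,"wz":0},{"dx":0,"dy":0,"dz":0,"wx":0,"wy":0,"wz":0},{"dx":0,"dy":0,"dz":0,"wx":0,"wy":0,"wz":0},{"dx":0,"dy":0,"dz":0,"wx":0,"wy":0,"wz":0},{"dx":0,"dy":0,"dz":0,"wx":0,"wy":0,"wz":0},{"dx":0,"dy":0,"dz":0,"wx":0,"wy":0,"wz":0}]'
python3 - <<'E'
from h import *
snap('scene','s7',(270,110,440,250),4)
E
```

```text
t: 21.72
tcp_pos: [0.5438, 0.2434, 0.3756]
tool_rot: [0.997, -0.065, 0.041, 0.003]
force: [0.1, 0.2, -0.2]
finger_gap: 0.404
gripper_force: 0.0
t: 22.72
tcp_pos: [0.544, 0.2435, 0.3765]
tool_rot: [0.997, -0.065, 0.042, 0.003]
force: [-0.1, -0.1, 0.7]
finger_gap: 0.401
gripper_force: 0.0
```

View pics/s7.png

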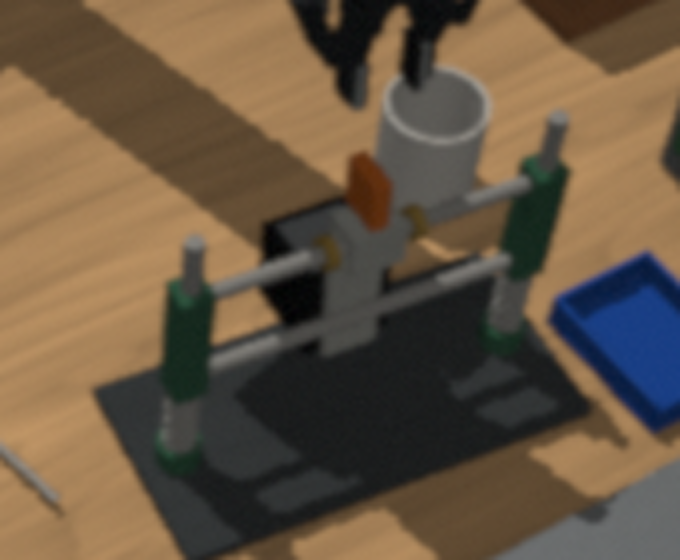

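The module hangs between the collars at crop (365,220), the hanger has sunk, and the gripper is clear.

```bash
python3 -c "
from station import workorder
print(workorder.sign_off())"
```

```text
the job is handed in; nothing more can be done
None
```

I hung the orange-handled module on the upper bar between the two brass collars, lens towards the robot. The springs carried its weight (about 32 mm of sink) before I let go; in the last picture it hangs there with the gripper clear, and the job is handed in at about 23 s, with no verdict returned.

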